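Settle a carving's carrier plate home on its kinematic base

TASK

Somebody left the rubbing block on the granite base of the scanning stand: lay it flat in its wooden tray first. Then slide the carrier plate with the carving back over the base until its three ball feet drop fully home, one in the cone, one in the groove and one in the flat recess. Keep the feet on the base, without lifting or tipping the plate, do not touch the freshly waxed carving or its plinth, and leave the tin, the hammer, the brush and the slip stone where they are.

Things in the scene. Friction and masses are not known exactly. Their poses are not given: they have to be found in the camera images.
- base: Black granite base slab fixed to the bench, 270 (x) by 200 (y) by 25 mm high; origin at the centre of its underside. Flush steel seats in its flat top (deck): at (-32, +42) mm a 60 degree cone, mouth 19.2 mm across; at (-32, -42) a 60 degree vee groove along the base's y, 19.2 mm wide, 50 mm long; at (+52, 0) a round recess 36 mm across, 6.6 mm deep, with a flat floor.
- seat_cone (a point): Centre of the cone's ball when it is home: (-32, 42, 28.4) mm in the base's frame. The ball sinks 6.6 mm from the deck.
- seat_groove (a point): Centre of the groove's ball when it is home: (-32, -42, 28.4) mm in the base's frame.
- seat_flat (a point): Centre of the recess's ball when it is home: (52, 0, 28.4) mm in the base's frame.
- carrier: Loose aluminium plate 130 (x) by 110 (y) by 12 mm on three 20 mm steel ball feet that slide easily, 0.8 kg in all. Origin: plate's middle, level with the balls' lowest points; plate from 14 to 26 mm above it. On the deck the origin is 25 mm above the bench; home, 18.4 mm, with axes and origin over the base's. Starts 58 to 72 mm off to the base's +x, up to 20 mm sideways, 0.4 rad turned.
- foot_cone (a point): Centre of the ball foot at (-32, +42, 10) mm in the carrier's frame, which belongs in the cone.
- foot_groove (a point): Centre of the ball foot at (-32, -42, 10) mm in the carrier's frame, which belongs in the groove.
- foot_flat (a point): Centre of the ball foot at (52, 0, 10) mm in the carrier's frame, which belongs in the flat recess.
- carving: Freshly waxed brown stone bud on a black plinth 64 by 50 by 16 mm, fixed on the carrier's top; it rises 80 mm above the plate, and above 50 mm it stays within 36 mm of the carrier's middle. Origin at the centre of the plinth's underside, 6 mm to -x of the carrier's middle and 26 mm above its origin. Not to be touched.
- block: Loose grey abrasive rubbing block 64 (x) by 26 (y) by 26 mm, 0.11 kg; origin at the centre of its underside. It starts lying on the deck across the base's -x end, its length roughly along the base's y, where it is in the carrier's way.
- block_centre (a point): Centre of the rubbing block, 13 mm above its underside.
- tray: Fixed open wooden tray 180 (x) by 130 (y) mm, walls 6 mm thick and 16 mm high, floor 6 mm above the bench; origin at the centre of its underside. The slip stone lies along the tray's y near its +x end; the rest of the floor is free.
- slip: Pale slip stone 75 (x) by 22 by 14 mm that lies in the tray; bystander. Origin at the centre of its underside.
- tin: Standing steel tin of wax, 60 mm across, 120 mm tall, on the bench beside the base's +y side; bystander. Origin at the centre of its underside.
- hammer: Hammer 240 mm long with a wooden handle, lying on the bench beside the base's -y side, about 26 mm high; bystander. Origin at the middle of its length on the bench, its x along the handle towards the head.
- brush: Dust brush 200 mm long, 42 mm wide, 20 mm high, lying on the bench beyond the base's +x end; bystander. Origin at the middle of its length on the bench, its x along it.
Mind the look-alikes: they are no part of the job. What is shaped like the block but red or white is not meant.

How it is judged:
On the way, in this order (a step that is already met when the one before it is completed fails the run):
1. the rubbing block lies flat in the tray, let go (x of block_centre in the frame of tray between -0.08 and 0.08 m and y of block_centre in the frame of tray between -0.055 and 0.055 m and z of block_centre in the frame of tray below 0.024 m and contact force between the fingers and block below 0.1 N and linear speed of block below 0.02 m/s), for 0.2 s.
2. all three ball feet are home in their seats (distance between foot_cone and seat_cone below 0.002 m and x of foot_groove in the frame of base between -0.034 and -0.03 m and y of foot_groove in the frame of base between -0.046 and -0.038 m and z of each of foot_groove, foot_flat in the frame of base below 0.0304 m and horizontal distance between foot_flat and seat_flat below 0.006 m), for 0.2 s.
At the end, for the whole second after the job is handed in: At rest: cone foot within 2 mm of home; groove foot within 2 mm of the groove's middle line and 4 mm along it; flat foot within 6 mm of the recess's middle; every foot sunk to within 2 mm of home (6.6 mm below the deck height); the rubbing block flat in the tray (all of step 2 and x of block_centre in the frame of tray between -0.08 and 0.08 m and y of block_centre in the frame of tray between -0.055 and 0.055 m and z of block_centre in the frame of tray below 0.024 m and linear speed of each of carrier, block below 0.01 m/s); the robot touches nothing.
It fails at once if the carrier is lifted off the base (z of carrier in the frame of base above 0.032 m).
It fails at once if the carrier is tipped (angle between carrier's own z axis and vertical above 0.15 rad).
It fails at once if the robot touches the carving or its plinth (contact force between any of the arm, the fingers, block and carving above 0.5 N).
It fails at once if the tin, hammer, brush or slip stone is moved more than 20 mm, or the tin tipped (distance of any of tin, hammer, brush, slip from where it was at the start of the episode above 0.02 m or angle between tin's own z axis and vertical above 0.3 rad).
It also fails if it takes over 61 s, if anything falls off the work surface, if the arm or the gripper's body presses on something with over 40 N, if the wrist force passes 120 N, or if a joint passes its speed limit or range.

ROBOT

A 6-joint arm with a two-finger parallel gripper is mounted at the origin on the work surface. World frame = base frame: x ahead of the robot, y to its left, z up, the work surface at z = 0. Lengths are in m, angles in rad, forces in N, time in s.
With the tool pointing down it reaches from about 0.375 to 0.9 m from the base axis. Payload 3.1 kg.
Tool frame: the origin (TCP) lies at the centre of the arm's flange, where the gripper is bolted on; the fingertips stand 182 mm ahead of it and the grasp point (between the pads) lies 164 mm ahead of it; z points along the fingers, y is the line along which they close (so a half turn about z gives the same grasp; the last joint's range is limited). The gripper opens to 87 mm and grips with 3 to 60 N. Pads are 19 mm wide; open, the fingers measure 117 mm over their backs; the gripper's body (75 mm by 190 mm) begins 51 mm behind the grasp point.
Start: joints at [-1.502, 0.527, 1.433, -0, 1.181, -0.178], TCP at [0.153, -0.606, 0.405] pointing down, gripper open.
Joint ranges: [-3.08, 3.08], [-0.75, 2.2], [0.22, 2.44], [-1.43, 4.57], [0, 2.65], [-2.85, 2.85]. Speed limits (rad/s): [2.79, 2.79, 3.14, 3.14, 3.14, 3.14].

INTERFACE

Orientations are given as a unit quaternion [x, y, z, w].
In Python, from rig import * gives the robot as it stands.
- The arm moves only by the tool move_arm, never from a script. Its argument "commands" is a list that holds one entry, the list of rows, each a list of 6 numbers: the shift along the tool's x, y, z in units of 40 mm (1.0 is 40 mm), then the turn, a rotation vector about the tool's x, y, z in rad. A call has 1 to 12 rows; each row is the pose to reach, as a shift and turn from the pose commanded when the call began, along the tool's axes at that moment; what a row does not reach only later rows make up. A row lasts 1/8 s, in which the tool goes at most 62.5 mm and 10.7 degrees, less where a joint would pass 70% of its speed; a pose out of reach is approached as far as the arm can. A call with a gripper value outside its range is refused whole. "claw" is the closure, from -1 (fully open) to 1 (shut), so that 0 is half open, set as the call begins (left out, the last holds). The fingers move at their own pace and stop on an object; "squeeze" is the grip in N (left out, the last holds). Time passes only in rows, so rows that repeat a pose let the fingers close. It gives the time, the measured TCP pose, the force, the opening and the grip force at its end, in the units of the state.
- get_obs(): the state, without advancing time (a new reading comes with each control period).
- camera(name): name is "scene" or "top" or "wrist"; returns a dict with "pixels" (400x640x3 uint8, blue, green, red), "range_z" (400x640 float32, m along the optical axis (not along the pixel's ray), 0 where there is no reading), "camera_matrix" (3x3 intrinsics, pixels), "extrinsics" (4x4, takes a point from world to camera coordinates). Camera axes: x right, y up, looking along -z (the intrinsics and any distortion apply to the point x, -y, -z); pixel columns grow to the right and rows downward; lengths in m; the calibration is good to about 2 mm. A picture is of the moment at which its call begins.
- hand_in(): hands the job in; it is judged then, once.
The state is a dict: "time": time; "q": joint angles; "joint_velocities": joint speeds; "joint_torque": joint torques, N m; "position": TCP position; "tool_rot": TCP orientation; "ft_force": force on the tool from outside, world axes, zero at the start; "moment": the same for the moment, N m; "grip_width": finger opening in m; "grip_force": force on a finger pad.
Only numpy, scipy, OpenCV 4.12 (cv2) and the standard library are available. Lean on these libraries where they do the work, as an engineer would, in place of code of your own. Each camera call takes 0.05 s, during which the arm holds its last target. There are 200 camera calls.

## Working session

There is one attempt and no reset: what is moved stays moved. The work goes in short steps, Python scripts to look and compute and a tool call to move; the robot and the scene stay as the last step left them, time stands still between calls to the robot, and variables do not carry over. Pictures are saved under pics/ and viewed, at most 10 in all, crops included, and the job is handed in when it is done.

Besides the shell and the picture viewer there is one more tool, called after "Call:" by a JSON object that holds its "name" and its "arguments". move_arm: Moves the arm, as the interface text tells. Its arguments: {"type":"object","properties":{"commands":{"type":"array","items":{"type":"array","items":{"type":"array","items":{"type":"number"}}}},"claw":{"type":"number"},"squeeze":{"type":"number"}},"required":["commands"]}

```bash
ls; mkdir -p pics; python3 - <<'E'
from rig import *
import cv2,numpy as np
for n in ("top","scene"):
    c=camera(n); cv2.imwrite(f"pics/{n}0.png",c["pixels"]); np.savez(f"pics/{n}0.npz",**c)
    print(n,c["camera_matrix"].tolist(),np.round(c["extrinsics"],3).tolist())
print(get_obs())
E
```

```text
pics
top [[393.4515282311336, 0.0, 320.54052278319665], [0.0, 393.4515282311336, 194.41249502948634], [0.0, 0.0, 1.0]] [[-0.101, -0.995, 0.005, 0.069], [0.966, -0.097, 0.239, -0.585], [-0.237, 0.028, 0.971, -0.733], [0.0, 0.0, 0.0, 1.0]]
scene [[438.61545714139567, 0.0, 314.22683757047986], [0.0, 438.61545714139567, 200.96109571876445], [0.0, 0.0, 1.0]] [[-0.438, 0.899, -0.018, 0.248], [-0.506, -0.23, 0.831, 0.236], [0.743, 0.374, 0.556, -1.629], [0.0, 0.0, 0.0, 1.0]]
{'time': 0.1, 'q': array([-1.50149314e+00,  5.28351865e-01,  1.43376205e+00, -2.65501618e-05,
        1.18138637e+00, -1.78528210e-01]), 'joint_velocities': array([-0.00077208,  0.00040055, -0.00297694,  0.00035353,  0.00099549,
       -0.00159879]), 'joint_torque': array([-3.55431657e-04, -4.40986562e+01, -1.77150124e+01,  6.35505212e-02,
        5.34171949e-02, -3.53212636e-05]), 'position': array([ 0.15330082, -0.60559175,  0.40388611]), 'tool_rot': array([ 9.92331193e-01,  1.23603774e-01,  3.98062815e-05, -9.53063800e-04]), 'ft_force': array([0.16732484, 0.08138034, 0.2111282 ]), 'moment': array([-0.02619832,  0.03223186,  0.00121353]), 'grip_force': 0.0, 'grip_width': 0.08726982760940917}
```

View pics/top0.png

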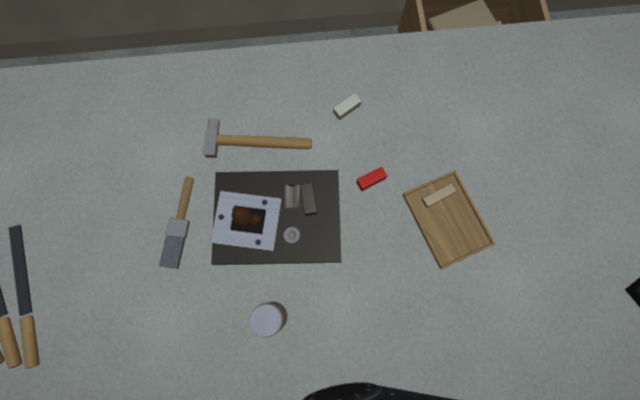

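View pics/scene0.png

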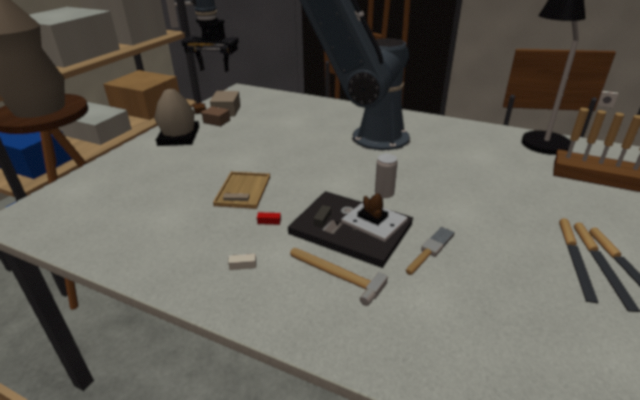

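The top view shows the dark base (212–341, 170–264) with the carrier at (247,221) and the carving at (248,219). The block is at (308,199), the groove at (292,195), the cone at (291,235) and the tray at (448,219) with the slip at (438,195). The red and white blocks are decoys. The scene view agrees, with the block at (323,213) and the tray at (243,189).

```bash
cat > h.py <<'E'
import numpy as np,cv2
def cloud(c):
    K=c["camera_matrix"];E=c["extrinsics"];d=c["range_z"].astype(float)
    v,u=np.mgrid[:400,:640]
    p=np.stack([(u-K[0,2])/K[0,0]*d,-(v-K[1,2])/K[1,1]*d,-d],-1)
    w=(p-E[:3,3])@E[:3,:3]   # R^T(p-t)
    w[d==0]=np.nan
    return w
def proj(c,P):
    K=c["camera_matrix"];E=c["extrinsics"];p=np.atleast_2d(P)@E[:3,:3].T+E[:3,3]
    return np.c_[K[0,2]+K[0,0]*p[:,0]/-p[:,2],K[1,2]-K[1,1]*p[:,1]/-p[:,2]]
def ray(c,u,v,z):
    K=c["camera_matrix"];E=c["extrinsics"];R=E[:3,:3]
    o=-R.T@E[:3,3];d=R.T@np.array([(u-K[0,2])/K[0,0],-(v-K[1,2])/K[1,1],-1.])
    return o+d*(z-o[2])/d[2]
def rect(P):
    (cx,cy),(a,b),th=cv2.minAreaRect((P[:,:2]*1000).astype(np.float32)); return np.round([cx,cy,a,b,th],1)
E
python3 - <<'E'
from h import *
top=dict(np.load("pics/top0.npz"));sc=dict(np.load("pics/scene0.npz"))
for c,n,pts in((top,'top',dict(block=(308,199),blk2=(310,205),deck=(325,240),cone=(291,235),groove=(292,195),plate=(222,237),tray=(448,235),slip=(438,195),tin=(266,320),bench=(380,300),brush=(175,240),ham=(260,141))),(sc,'scene',dict(block=(323,211),deck=(310,240),tray=(250,183),plate=(395,225)))):
    w=cloud(c)
    for k,(u,v) in pts.items(): print(n,k,np.round(w[v-1:v+2,u-1:u+2].reshape(-1,3).mean(0),4),np.round(w[v-1:v+2,u-1:u+2,2].std(),4))
w=cloud(top)
def reg(u0,v0,u1,v1,z0,z1):
    s=w[v0:v1,u0:u1].reshape(-1,3); s=s[(s[:,2]>z0)&(s[:,2]<z1)]; return s
s=reg(200,160,350,275,.018,.032);print('base',rect(s),len(s),s[:,2].mean())
s=reg(296,175,325,222,.04,.06);print('block',rect(s),len(s),s[:,2].mean())
s=reg(205,180,284,258,.043,.057);print('plate',rect(s),len(s),s[:,2].mean())
s=reg(395,165,500,275,.010,.03);print('tray',rect(s),len(s))
# corners by pixel
for n,(u,v),z in[('b1',(216,172),.025),('b2',(339,170),.025),('b3',(341,263),.025),('b4',(212,264),.025),('t1',(403,194),.016),('t2',(455,171),.016),('t3',(494,242),.016),('t4',(442,268),.016),('cone',(291.5,235),.025),('groove',(292,195),.025)]:
    print(n,np.round(ray(top,u,v,z),4))
E
python3 - <<'E'
import cv2
a=cv2.imread('pics/top0.png')[160:275,200:350]
cv2.imwrite('pics/crop1.png',cv2.convertScaleAbs(cv2.resize(a,(750,575),interpolation=cv2.INTER_CUBIC),alpha=1.8))
E
```

```text
top block [0.5866 0.0369 0.0511] 0.0016
top blk2 [0.5734 0.0339 0.0512] 0.002
top deck [0.501  0.0097 0.0252] 0.0012
top cone [0.5203 0.0805 0.0136] 0.0021
top groove [0.6086 0.0712 0.0106] 0.0021
top plate [0.5249 0.2187 0.0509] 0.0015
top tray [ 0.4875 -0.2564  0.0062] 0.001
top slip [ 0.5747 -0.2455  0.0199] 0.0018
top tin [0.3584 0.1311 0.1204] 0.0008
top bench [ 3.676e-01 -9.250e-02  2.000e-04] 0.0018
top brush [0.5337 0.3256 0.0175] 0.0017
top ham [0.7361 0.1314 0.0246] 0.0009
scene block [0.5873 0.0369 0.0516] 0.0015
scene deck [0.6588 0.0332 0.0055] 0.0028
scene tray [ 0.4882 -0.2593  0.0079] 0.0015
scene plate [0.5689 0.2263 0.0525] 0.0007
base [564.  108.1 270.6 200.7  85.4] 7830 0.02496662719153292
block [589.   36.9  64.4  25.9   3.6] 380 0.05082027057683188
plate [555.7 168.7 130.4 110.3  77. ] 2515 0.050624524085705884
tray [ 523.3 -260.7  180.3  131.5   18.4] 1259
b1 [0.6732 0.2318 0.025 ]
b2 [ 0.6511 -0.0368  0.025 ]
b3 [ 0.4502 -0.0184  0.025 ]
b4 [0.4749 0.2475 0.025 ]
t1 [ 0.5853 -0.1709  0.016 ]
t2 [ 0.6259 -0.2939  0.016 ]
t3 [ 0.4619 -0.3479  0.016 ]
t4 [ 0.4193 -0.2282  0.016 ]
cone [0.5186 0.0789 0.025 ]
groove [0.605  0.0706 0.025 ]
```

View pics/crop1.png

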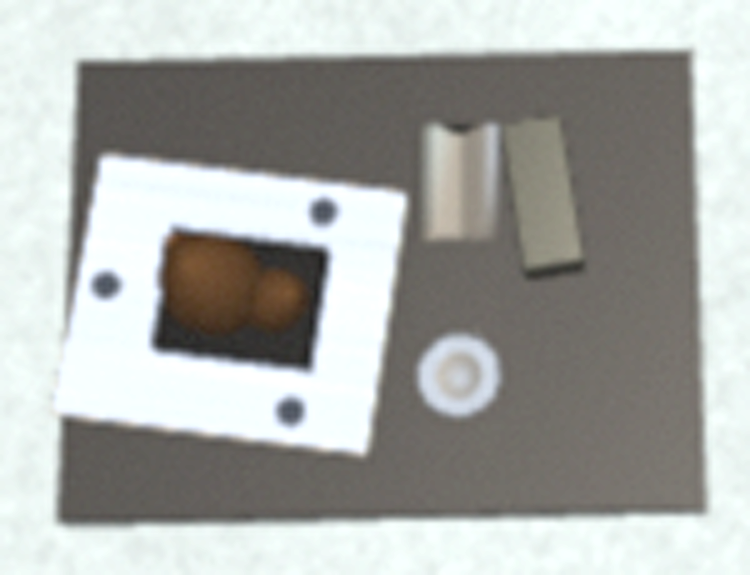

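The base, block, plate and tray all match their stated sizes, and two views give the same block top height of 51 mm. The block will be gripped along its length so the gripper body stays clear of the carving. I'm moving above it now.

Call:
{"name": "move_arm", "arguments": {"commands": [[[14.5, -12.9, 0, 0, 0, -1.386], [14.5, -12.9, 0, 0, 0, -1.386], [14.5, -12.9, 0, 0, 0, -1.386], [14.5, -12.9, 0, 0, 0, -1.386], [14.5, -12.9, 0, 0, 0, -1.386], [14.5, -12.9, 0, 0, 0, -1.386], [14.5, -12.9, 0, 0, 0, -1.386], [14.5, -12.9, 0, 0, 0, -1.386], [14.5, -12.9, 0, 0, 0, -1.386], [14.5, -12.9, 0, 0, 0, -1.386], [14.5, -12.9, 0, 0, 0, -1.386], [14.5, -12.9, 0, 0, 0, -1.386]]], "claw": -1, "squeeze": 20}}

```text
time: 1.6
position: [0.5751, 0.0168, 0.4045]
tool_rot: [0.684, 0.729, -0.0, -0.0]
ft_force: [0.2, 0.3, 0.4]
grip_width: 0.0871
grip_force: 0.0
```

```bash
cat >> h.py <<'E'
from scipy.spatial.transform import Rotation as Ro
def go(o,xyz,phi):
    """row to TCP xyz with tool-x yaw phi (deg), tool down"""
    R=Ro.from_quat(o["tool_rot"]); f=np.radians(phi)
    T=Ro.from_matrix(np.array([[np.cos(f),np.sin(f),0],[np.sin(f),-np.cos(f),0],[0,0,-1]]).T.T)
    return np.round(np.r_[R.inv().apply(np.array(xyz)-o["position"])/.04,(R.inv()*T).as_rotvec()],3)
E
python3 - <<'E'
from rig import *
from h import *
c=camera("wrist");cv2.imwrite("pics/w1.png",c["pixels"]);np.savez("pics/w1.npz",**c)
w=cloud(c).reshape(-1,3);w=w[~np.isnan(w[:,0])]
m=lambda z0,z1,x0,x1,y0,y1:w[(w[:,2]>z0)&(w[:,2]<z1)&(w[:,0]>x0)&(w[:,0]<x1)&(w[:,1]>y0)&(w[:,1]<y1)]
s=m(.043,.057,.54,.64,0.01,.075);print('block',len(s),rect(s),s[:,2].mean())
s=m(.018,.032,.4,.7,-.1,.3);print('deck',len(s),rect(s),s[:,2].mean())
print(proj(c,[.589,.037,.051]))
o=get_obs();print(o['position'],go(o,(.589,.0369,.212),93.6))
E
```

```text
block 1329 [590.6  39.2  63.7  26.    3.5] 0.050290173300058985
deck 23390 [564.5  97.3 244.9 200.5  85.3] 0.02457612471284018
[[330.73264423 159.99252839]]
[0.57830915 0.02236868 0.40479274] [ 3.210e-01  2.590e-01  4.823e+00  7.000e-03 -5.000e-03  4.000e-03]
```

View pics/w1.png

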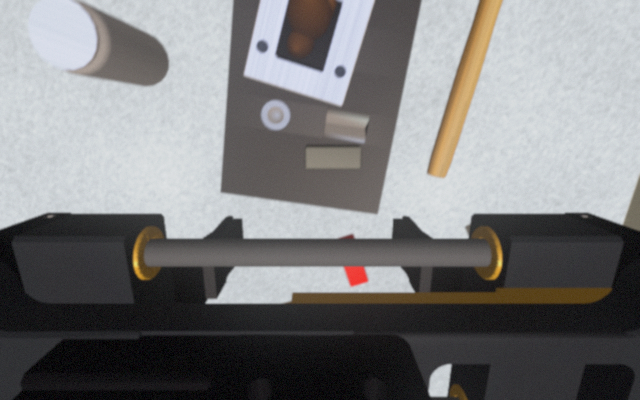

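The wrist view shows the block at (333,158), clear of the plate. The wrist estimate and the top estimate agree within 2 mm.

```bash
python3 - <<'E'
from rig import *
from h import *
c=dict(np.load("pics/w1.npz"));E=c["extrinsics"];print(-E[:3,:3].T@E[:3,3])
o=get_obs();print(o['position'],go(o,(.590,.038,.212),93.6), go(o,(.590,.038,.35),93.6))
E
```

```text
[0.57057006 0.08458555 0.38416854]
[0.57830915 0.02236868 0.40479274] [ 3.470e-01  2.860e-01  4.824e+00  7.000e-03 -5.000e-03  4.000e-03] [ 0.364  0.309  1.374  0.007 -0.005  0.004]
```

Call:
{"name": "move_arm", "arguments": {"commands": [[[0.36, 0.3, 1.4, 0, 0, 0], [0.36, 0.3, 1.4, 0, 0, 0], [0.36, 0.3, 2.9, 0, 0, 0], [0.36, 0.3, 2.9, 0, 0, 0], [0.36, 0.3, 2.9, 0, 0, 0]]]}}

```text
time: 2.28
position: [0.5859, 0.0292, 0.291]
tool_rot: [0.685, 0.729, 0.001, 0.001]
ft_force: [1.4, 0.1, 0.6]
grip_width: 0.0866
grip_force: 0.0
```

```bash
python3 - <<'E'
from rig import *
from h import *
o=get_obs();print(o['position'],go(o,(.590,.038,.212),93.6))
E
```

```text
[0.58589599 0.02920881 0.29104288] [ 2.140e-01  1.100e-01  1.976e+00  3.000e-03  1.000e-03 -1.000e-03]
```

Call:
{"name": "move_arm", "arguments": {"commands": [[[0.21, 0.11, 0.6, 0, 0, 0], [0.21, 0.11, 1.2, 0, 0, 0], [0.21, 0.11, 1.2, 0, 0, 0], [0.21, 0.11, 1.2, 0, 0, 0]]]}}

```text
time: 2.78
position: [0.5901, 0.0383, 0.2434]
tool_rot: [0.685, 0.729, 0.001, 0.002]
ft_force: [0.1, 0.1, -0.3]
grip_width: 0.087
grip_force: 0.0
```

```bash
python3 - <<'E'
from rig import *
from h import *
o=get_obs();print(o['position'],o['joint_velocities'].round(3),go(o,(.590,.038,.212),93.6))
E
```

```text
[0.59011391 0.03826301 0.24338228] [ 0.001  0.003  0.     0.    -0.007  0.001] [-0.006 -0.007  0.785  0.004  0.001 -0.   ]
```

Call:
{"name": "move_arm", "arguments": {"commands": [[[0, 0, 0.4, 0, 0, 0], [0, 0, 0.78, 0, 0, 0], [0, 0, 0.78, 0, 0, 0], [0, 0, 0.78, 0, 0, 0]]]}}

```text
time: 3.28
position: [0.589, 0.0387, 0.209]
tool_rot: [0.684, 0.729, -0.0, -0.001]
ft_force: [-0.3, 0.5, 0.8]
grip_width: 0.0868
grip_force: 0.0
```

Call:
{"name": "move_arm", "arguments": {"commands": [[[0, 0, 0, 0, 0, 0], [0, 0, 0, 0, 0, 0], [0, 0, 0, 0, 0, 0], [0, 0, 0, 0, 0, 0]]], "claw": 1, "squeeze": 20}}

```text
time: 3.78
position: [0.5893, 0.0386, 0.2097]
tool_rot: [0.684, 0.729, 0.0, 0.0]
ft_force: [0.4, -0.4, 0.8]
grip_width: 0.0639
grip_force: 20.0
```

Call:
{"name": "move_arm", "arguments": {"commands": [[[0, 0, -1, 0, 0, 0], [0, 0, -2.5, 0, 0, 0], [0, 0, -2.5, 0, 0, 0], [0, 0, -2.5, 0, 0, 0]]]}}

```text
time: 4.28
position: [0.5886, 0.0387, 0.3092]
tool_rot: [0.684, 0.729, -0.0, -0.001]
ft_force: [-0.7, -0.8, -1.7]
grip_width: 0.0638
grip_force: 20.0
```

```bash
python3 - <<'E'
from rig import *
from h import *
o=get_obs();print(o['position'],o['grip_width'],go(o,(.504,-.267,.30),108.4))
E
```

```text
[0.58856534 0.03870377 0.30917103] 0.06382131457636733 [-7.494e+00 -2.591e+00  2.310e-01 -1.000e-03 -0.000e+00 -2.580e-01]
```

Call:
{"name": "move_arm", "arguments": {"commands": [[[-1, -0.35, 0, 0, 0, -0.05], [-2.2, -0.75, 0, 0, 0, -0.1], [-3.4, -1.18, 0, 0, 0, -0.13], [-4.6, -1.6, 0.1, 0, 0, -0.18], [-5.8, -2.0, 0.1, 0, 0, -0.22], [-6.9, -2.4, 0.23, 0, 0, -0.258], [-7.5, -2.59, 0.23, 0, 0, -0.258], [-7.5, -2.59, 0.23, 0, 0, -0.258], [-7.5, -2.59, 0.23, 0, 0, -0.258], [-7.5, -2.59, 0.23, 0, 0, -0.258]]]}}

```text
time: 5.52
position: [0.5047, -0.2659, 0.2997]
tool_rot: [0.584, 0.811, 0.0, -0.001]
ft_force: [1.1, 0.0, -0.4]
grip_width: 0.0637
grip_force: 20.0
```

```bash
python3 - <<'E'
from rig import *
from h import *
o=get_obs();print(o['position'],o['grip_width'],go(o,(.504,-.267,.192),108.4))
E
```

```text
[ 0.50472887 -0.26593484  0.2997038 ] 0.06370161875390638 [-2.400e-02 -2.300e-02  2.693e+00 -1.000e-03 -2.000e-03  1.000e-03]
```

Call:
{"name": "move_arm", "arguments": {"commands": [[[0, 0, 1, 0, 0, 0], [0, 0, 2, 0, 0, 0], [0, 0, 2.4, 0, 0, 0], [0, 0, 2.7, 0, 0, 0], [0, 0, 2.7, 0, 0, 0], [0, 0, 2.7, 0, 0, 0]]]}}

```text
time: 6.28
position: [0.5052, -0.2675, 0.1934]
tool_rot: [0.585, 0.811, -0.0, 0.001]
ft_force: [-0.1, -0.7, -1.3]
grip_width: 0.0639
grip_force: 20.0
```

Call:
{"name": "move_arm", "arguments": {"commands": [[[0, 0, 0, 0, 0, 0], [0, 0, 0, 0, 0, 0], [0, 0, 0, 0, 0, 0]]], "claw": -0.7}}

```text
time: 6.65
position: [0.5048, -0.2674, 0.1928]
tool_rot: [0.585, 0.811, -0.0, 0.0]
ft_force: [-0.0, 1.0, 0.7]
grip_width: 0.0734
grip_force: 0.0
```

Call:
{"name": "move_arm", "arguments": {"commands": [[[0, 0, -0.8, 0, 0, 0], [0, 0, -2, 0, 0, 0], [0, 0, -3.5, 0, 0, 0], [0, 0, -4, 0, 0, 0], [0, 0, -4, 0, 0, 0]]]}}

```text
time: 7.28
position: [0.505, -0.2675, 0.3544]
tool_rot: [0.585, 0.811, -0.0, 0.002]
ft_force: [-0.3, 0.3, 0.2]
grip_width: 0.0739
grip_force: 0.0
```

```bash
python3 - <<'E'
from rig import *
from h import *
o=get_obs();print(o['position'],o['grip_width'],go(o,(.504,-.267,.192),108.4))
c=camera("top");np.savez("pics/top1.npz",**c);cv2.imwrite("pics/top1.png",c["pixels"])
w=cloud(c).reshape(-1,3);
m=lambda z0,z1,x0,x1,y0,y1:w[(w[:,2]>z0)&(w[:,2]<z1)&(w[:,0]>x0)&(w[:,0]<x1)&(w[:,1]>y0)&(w[:,1]<y1)]
for a in((.025,.045,.42,.62,-.35,-.17),(.043,.057,.45,.65,.08,.26)):
    s=m(*a)
    if len(s)>5: print(rect(s),s[:,2].mean(),len(s))
E
```

```text
[ 0.504992   -0.26748358  0.3544059 ] 0.0739453177601262 [ 3.60e-02 -3.00e-02  4.06e+00  3.00e-03  4.00e-03 -0.00e+00]
[555.7 168.8 130.7 110.4  77. ] 0.05067237662136771 2511
```

View pics/top1.png

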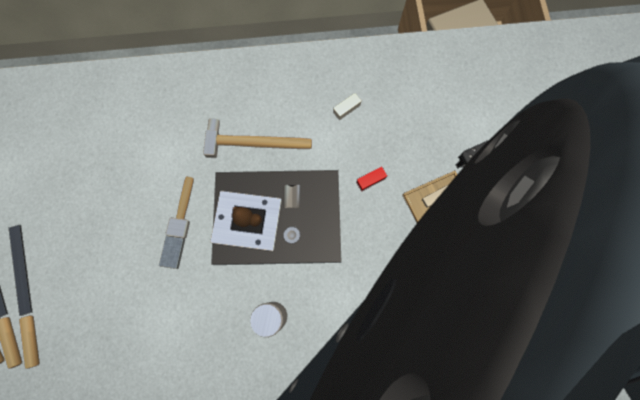

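The top view shows the base now free of the block, with the carrier unmoved at (247,221). The arm hides most of the tray, so I'll check the block later. Next is the carrier, in two steps:
1. Open fingers, tilted outward to clear the carving, push on the +y face to square the plate and set its y.
2. The same kind of push on the +x face slides it home.

```bash
cat >> h.py <<'E'
B0=np.array([.564,.108]);PS=np.radians(85.35)
EX=np.array([np.cos(PS),np.sin(PS),0]);EY=np.array([-np.sin(PS),np.cos(PS),0]);UP=np.array([0,0,1.])
def fence(o,side,bx,by,z,tilt,hw=.0095):
    """row so that the finger's inner tip corner (middle between fingers) is at base-frame bx,by (mm), height z; tool leans outward"""
    n,t=(EX if side=='x' else EY),np.radians(tilt)
    tz=-UP*np.cos(t)-n*np.sin(t); tx=n*np.cos(t)-UP*np.sin(t)
    T=np.c_[tx,np.cross(tz,tx),tz]
    c=np.r_[B0,0]+EX*bx/1e3+EY*by/1e3+UP*z
    p=c+tx*hw-tz*.182
    R=Ro.from_quat(o["tool_rot"])
    return p.round(4),np.round(np.r_[R.inv().apply(p-o["position"])/.04,(R.inv()*Ro.from_matrix(T)).as_rotvec()],3).tolist()
def tip(o,side,hw=.0095):
    M=Ro.from_quat(o["tool_rot"]).as_matrix();c=o["position"]+M[:,2]*.182-M[:,0]*hw
    d=c-np.r_[B0,0];return np.round([d@EX*1e3,d@EY*1e3,c[2]*1e3],1)
E
python3 - <<'E'
from rig import *
from h import *
o=get_obs()
print(fence(o,'y',60,95,.15,15));print(fence(o,'y',60,86,.043,15))
E
```

```text
(array([0.4181, 0.1801, 0.3233]), [11.292, 1.477, 0.725, -0.153, -0.23, -1.162])
(array([0.4271, 0.1793, 0.2163]), [11.206, 1.682, 3.4, -0.153, -0.23, -1.162])
```

Call:
{"name": "move_arm", "arguments": {"commands": [[[1.5, 0.2, 0, -0.02, -0.03, -0.15], [3, 0.4, 0, -0.04, -0.06, -0.3], [4.5, 0.6, 0, -0.06, -0.09, -0.46], [6, 0.8, 0, -0.08, -0.12, -0.62], [7.5, 1.0, 0, -0.1, -0.15, -0.77], [9, 1.2, 0, -0.12, -0.18, -0.93], [10.2, 1.35, 0.3, -0.14, -0.21, -1.05], [11.29, 1.48, 0.72, -0.153, -0.23, -1.162], [11.29, 1.48, 0.72, -0.153, -0.23, -1.162], [11.29, 1.48, 0.72, -0.153, -0.23, -1.162], [11.29, 1.48, 0.72, -0.153, -0.23, -1.162]]]}}

```text
time: 8.7
position: [0.4189, 0.1789, 0.3234]
tool_rot: [0.041, 0.991, -0.005, 0.13]
ft_force: [-0.3, 0.4, 0.3]
grip_width: 0.0738
grip_force: 0.0
```

```bash
python3 - <<'E'
from rig import *
from h import *
o=get_obs();print(o['position'],o['joint_velocities'].round(2),tip(o,'y'))
print(fence(o,'y',60,86,.08,15));print(fence(o,'y',60,86,.043,15))
E
```

```text
[0.41889542 0.17889616 0.323441  ] [-0.01 -0.01 -0.    0.   -0.    0.  ] [ 58.9  94.3 150. ]
(array([0.4271, 0.1793, 0.2533]), [0.256, 0.027, 1.745, 0.0, -0.001, -0.002])
(array([0.4271, 0.1793, 0.2163]), [0.494, 0.026, 2.639, 0.0, -0.001, -0.002])
```

Call:
{"name": "move_arm", "arguments": {"commands": [[[0.15, 0.02, 0.9, 0, 0, 0], [0.26, 0.03, 1.75, 0, 0, 0], [0.38, 0.03, 2.2, 0, 0, 0], [0.49, 0.03, 2.64, 0, 0, 0], [0.49, 0.03, 2.64, 0, 0, 0], [0.49, 0.03, 2.64, 0, 0, 0]]]}}

```text
time: 9.45
position: [0.4273, 0.1799, 0.217]
tool_rot: [0.041, 0.991, -0.005, 0.13]
ft_force: [0.6, -0.3, -0.1]
grip_width: 0.0737
grip_force: 0.0
```

```bash
python3 - <<'E'
from rig import *
from h import *
o=get_obs();print(o['position'],tip(o,'y'),o['ft_force'])
for b in (70,60,55): print(fence(o,'y',60,b,.043,15))
E
```

```text
[0.42731631 0.17989754 0.21701623] [60.7 85.8 43.7] [ 0.58142742 -0.3356108  -0.10483834]
(array([0.443 , 0.178 , 0.2163]), [-0.377, -0.014, 0.118, 0.001, 0.0, -0.001])
(array([0.453 , 0.1772, 0.2163]), [-0.618, -0.014, 0.183, 0.001, 0.0, -0.001])
(array([0.4579, 0.1768, 0.2163]), [-0.739, -0.014, 0.216, 0.001, 0.0, -0.001])
```

Call:
{"name": "move_arm", "arguments": {"commands": [[[-0.1, 0, 0.03, 0, 0, 0], [-0.2, 0, 0.06, 0, 0, 0], [-0.27, 0, 0.08, 0, 0, 0], [-0.34, 0, 0.1, 0, 0, 0], [-0.41, 0, 0.12, 0, 0, 0], [-0.48, 0, 0.14, 0, 0, 0], [-0.55, 0, 0.16, 0, 0, 0], [-0.62, 0, 0.18, 0, 0, 0], [-0.68, 0, 0.2, 0, 0, 0], [-0.74, 0, 0.215, 0, 0, 0], [-0.74, 0, 0.215, 0, 0, 0], [-0.74, 0, 0.215, 0, 0, 0]]]}}

```text
time: 10.95
position: [0.4579, 0.1781, 0.2159]
tool_rot: [0.04, 0.991, -0.005, 0.131]
ft_force: [-0.4, -1.3, 0.7]
grip_width: 0.0737
grip_force: 0.3
```

```bash
cat > car.py <<'E'
from rig import *
from h import *
import sys
o=get_obs();print(o['position'],tip(o,'y'),o['ft_force'].round(1))
for n in ("top","scene"):
    c=camera(n);np.savez(f"pics/{n}_{sys.argv[1]}.npz",**c);cv2.imwrite(f"pics/{n}_{sys.argv[1]}.png",c["pixels"])
    W=cloud(c);px=c["pixels"].astype(int)
    d=W-np.r_[B0,0];bx,by=d@EX,d@EY
    m=(abs(bx)<.18)&(abs(by)<.13)&(W[...,2]>.034)&(W[...,2]<.058)&(px.min(-1)>70)
    n_,l,st,_=cv2.connectedComponentsWithStats(m.astype(np.uint8));k=1+st[1:,4].argmax();m=l==k
    P=np.c_[bx[m],by[m]];print(n,m.sum(),'plate base-frame',rect(P),W[m][:,2].mean().round(4),np.linalg.lstsq(np.c_[P,np.ones(len(P))],W[m][:,2],rcond=None)[0].round(3))
    b=(W[...,0]>.44)&(W[...,0]<.57)&(W[...,1]>-.33)&(W[...,1]<-.2)&(W[...,2]>.026)&(W[...,2]<.04)
    if b.sum()>20: print('block',rect(W[b]),b.sum(),W[b][:,2].mean().round(4))
E
python3 car.py a
```

```text
[0.45793419 0.17811944 0.21588352] [61.5 55.  42.6] [-0.4 -1.3  0.7]
top 2052 plate base-frame [ 66.4  -5.3 100.4 130.7  89.1] 0.0507 [0.001 0.002 0.051]
block [ 505.  -269.2   63.4   27.3   19.1] 384 0.0322
scene 1016 plate base-frame [ 66.3  -1.2 117.9 131.6  88.9] 0.0508 [-0.004  0.022  0.052]
block [ 506.4 -269.6   69.7   27.2   19.5] 112 0.0328
```

The block lies flat in the tray with its top at 32 mm. The plate is squared up at base-frame x 66, y about −0.5 and yaw −1°. I'm retracting and going round to the +x side.

Call:
{"name": "move_arm", "arguments": {"commands": [[[0.4, 0, -0.1, 0, 0, 0], [0.8, 0, -0.2, 0, 0, 0], [0.8, 0, -1.5, 0, 0, 0], [0.8, 0, -3, 0, 0, 0], [0.8, 0, -3.8, 0, 0, 0], [0.8, 0, -3.8, 0, 0, 0]]]}}

```text
time: 11.8
position: [0.3879, 0.184, 0.3569]
tool_rot: [0.04, 0.99, -0.004, 0.134]
ft_force: [0.3, -0.3, -0.7]
grip_width: 0.0739
grip_force: 0.0
```

```bash
python3 - <<'E'
from rig import *
from h import *
o=get_obs();print(o['position'],tip(o,'y'),o['q'].round(2))
print(fence(o,'x',150,0,.18,8));print(fence(o,'x',148,0,.034,8))
E
```

```text
[0.38792222 0.18401042 0.35690169] [ 62.1 124.2 183.9] [ 0.2   0.32  2.03 -0.14  0.54 -1.18]
(array([0.579 , 0.2921, 0.3589]), [-4.394, 3.075, 1.166, 0.321, 0.099, 1.54])
(array([0.5788, 0.2901, 0.2129]), [-3.426, 3.014, 4.685, 0.321, 0.099, 1.54])
```

Call:
{"name": "move_arm", "arguments": {"commands": [[[-0.45, 0.32, 0.12, 0.034, 0.01, 0.162], [-0.93, 0.65, 0.25, 0.068, 0.021, 0.324], [-1.4, 0.97, 0.37, 0.1, 0.031, 0.486], [-1.85, 1.3, 0.49, 0.135, 0.042, 0.648], [-2.3, 1.62, 0.61, 0.17, 0.052, 0.81], [-2.8, 1.94, 0.74, 0.2, 0.063, 0.97], [-3.25, 2.27, 0.86, 0.236, 0.073, 1.13], [-3.7, 2.6, 0.98, 0.27, 0.083, 1.3], [-4.1, 2.9, 1.1, 0.3, 0.094, 1.46], [-4.39, 3.08, 1.17, 0.321, 0.099, 1.54], [-4.39, 3.08, 1.17, 0.321, 0.099, 1.54], [-4.39, 3.08, 1.17, 0.321, 0.099, 1.54]]]}}

```text
time: 13.3
position: [0.5782, 0.2914, 0.3531]
tool_rot: [0.733, 0.676, -0.056, 0.045]
ft_force: [0.5, 0.3, -0.1]
grip_width: 0.0741
grip_force: 0.0
```

```bash
python3 - <<'E'
from rig import *
from h import *
o=get_obs();print(o['q'].round(2),o['joint_velocities'].round(2))
print(fence(o,'x',150,0,.08,8));print(fence(o,'x',148,0,.034,8))
E
python3 car.py b
```

```text
[ 0.32  0.63  1.39 -0.14  1.19  0.46] [ 0.   -0.02  0.01  0.    0.    0.  ]
(array([0.579 , 0.2921, 0.2589]), [0.354, 0.041, 2.328, -0.01, 0.003, 0.001])
(array([0.5788, 0.2901, 0.2129]), [0.468, 0.052, 3.473, -0.01, 0.003, 0.001])
[0.5782094  0.29144766 0.35310815] [148.7   2.5 174.3] [ 0.5  0.3 -0.1]
top 2495 plate base-frame [ 66.5  -0.5 110.2 130.7  88.9] 0.0505 [-0.    -0.005  0.051]
block [ 504.9 -268.8   63.5   26.8   18.9] 391 0.0319
scene 1017 plate base-frame [ 67.   -2.7 115.2 130.6  89.1] 0.0509 [-0.005  0.025  0.052]
block [ 506.3 -269.5   71.3   27.4   21.7] 117 0.0325
```

Call:
{"name": "move_arm", "arguments": {"commands": [[[0.15, 0.02, 1.1, 0, 0, 0], [0.35, 0.04, 2.3, 0, 0, 0], [0.42, 0.05, 2.9, -0.01, 0, 0], [0.47, 0.05, 3.47, -0.01, 0, 0], [0.47, 0.05, 3.47, -0.01, 0, 0], [0.47, 0.05, 3.47, -0.01, 0, 0]]]}}

```text
time: 14.15
position: [0.5797, 0.2907, 0.2154]
tool_rot: [0.733, 0.676, -0.051, 0.049]
ft_force: [0.4, -1.1, 0.7]
grip_width: 0.074
grip_force: 0.0
```

```bash
python3 - <<'E'
from rig import *
from h import *
o=get_obs();print(tip(o,'x'),o['ft_force'])
for b in(130,90,74,66,64):print(b,fence(o,'x',b,0,.034,8))
E
```

```text
[148.4  -1.5  36.6] [ 0.41133598 -1.08134606  0.65617171]
130 (array([0.5774, 0.2722, 0.2129]), [-0.453, -0.023, 0.128, 0.004, 0.002, 0.0])
90 (array([0.5741, 0.2323, 0.2129]), [-1.443, -0.023, 0.269, 0.004, 0.002, 0.0])
74 (array([0.5728, 0.2164, 0.2129]), [-1.839, -0.023, 0.325, 0.004, 0.002, 0.0])
66 (array([0.5722, 0.2084, 0.2129]), [-2.037, -0.023, 0.354, 0.004, 0.002, 0.0])
64 (array([0.572 , 0.2064, 0.2129]), [-2.086, -0.023, 0.361, 0.004, 0.002, 0.0])
```

Call:
{"name": "move_arm", "arguments": {"commands": [[[-0.2, -0.02, 0.1, 0, 0, 0], [-0.4, -0.02, 0.12, 0, 0, 0], [-0.5, -0.02, 0.14, 0, 0, 0], [-0.6, -0.02, 0.15, 0, 0, 0], [-0.7, -0.02, 0.17, 0, 0, 0], [-0.8, -0.02, 0.18, 0, 0, 0], [-0.9, -0.02, 0.19, 0, 0, 0], [-1.0, -0.02, 0.21, 0, 0, 0], [-1.1, -0.02, 0.22, 0, 0, 0], [-1.2, -0.02, 0.235, 0, 0, 0], [-1.3, -0.02, 0.25, 0, 0, 0], [-1.3, -0.02, 0.25, 0, 0, 0]]]}}

```text
time: 15.65
position: [0.5741, 0.2371, 0.2116]
tool_rot: [0.733, 0.676, -0.053, 0.049]
ft_force: [0.2, -0.3, 0.8]
grip_width: 0.074
grip_force: 0.0
```

```bash
python3 car.py c; python3 - <<'E'
from rig import *
from h import *
o=get_obs();print(tip(o,'x'),o['ft_force'])
for b in(84,66,64):print(b,fence(o,'x',b,0,.034,8))
E
```

```text
[0.57411927 0.23714749 0.21160354] [94.1  0.3 32.8] [ 0.2 -0.3  0.8]
top 2474 plate base-frame [ 27.8  -2.1 110.9 130.6  90. ] 0.0506 [ 0.004 -0.002  0.05 ]
block [ 505.  -269.2   63.6   26.8   18.3] 389 0.032
scene 655 plate base-frame [ 28.3  -9.9 104.2 132.9  88. ] 0.0506 [0.005 0.051 0.053]
block [ 507.2 -269.    67.7   27.    18.3] 114 0.0324
[94.4  0.3 32.8] [ 0.41386991 -1.14162878 -0.06686118]
84 (array([0.5736, 0.2263, 0.2129]), [-0.278, 0.01, 0.006, 0.001, 0.004, 0.0])
66 (array([0.5722, 0.2084, 0.2129]), [-0.724, 0.01, 0.07, 0.001, 0.004, 0.0])
64 (array([0.572 , 0.2064, 0.2129]), [-0.773, 0.01, 0.077, 0.001, 0.004, 0.0])
```

View pics/top_c.png

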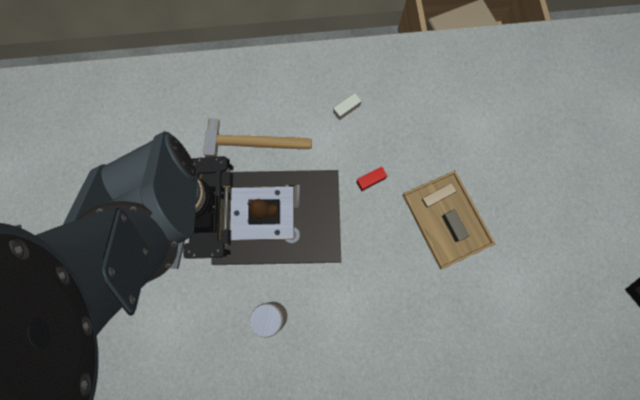

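The top view shows the plate square on the base at (262,213), x 28, y −2 and yaw 0, with the block flat in the tray at (455,225). I'm pushing on slowly.

Call:
{"name": "move_arm", "arguments": {"commands": [[[-0.08, 0, 0.01, 0, 0, 0], [-0.16, 0, 0.02, 0, 0, 0], [-0.24, 0, 0.03, 0, 0, 0], [-0.32, 0, 0.03, 0, 0, 0], [-0.4, 0, 0.04, 0, 0, 0], [-0.46, 0, 0.05, 0, 0, 0], [-0.52, 0, 0.05, 0, 0, 0], [-0.57, 0, 0.06, 0, 0, 0], [-0.61, 0, 0.06, 0, 0, 0], [-0.65, 0, 0.06, 0, 0, 0], [-0.65, 0, 0.06, 0, 0, 0], [-0.65, 0, 0.06, 0, 0, 0]]]}}

```text
time: 17.25
position: [0.5723, 0.2121, 0.2132]
tool_rot: [0.733, 0.676, -0.051, 0.049]
ft_force: [-0.4, -1.2, -0.1]
grip_width: 0.0742
grip_force: 0.0
```

```bash
python3 car.py d; python3 - <<'E'
from rig import *
from h import *
o=get_obs();print(tip(o,'x'),o['ft_force'])
E
```

```text
[0.57231609 0.21206218 0.21322515] [69.3 -0.3 34.4] [-0.4 -1.2 -0.1]
top 2454 plate base-frame [-1.000e-01  2.000e-01  1.298e+02  1.104e+02  1.000e-01] 0.0442 [0.002 0.001 0.044]
block [ 504.9 -269.2   63.5   27.1   18.7] 387 0.0321
scene 657 plate base-frame [-1.000e-01 -9.900e+00  9.900e+01  1.316e+02  8.970e+01] 0.044 [0.007 0.057 0.046]
block [ 508.1 -268.6   69.3   26.3   18. ] 118 0.0326
[69.3 -0.3 34.4] [ 0.72249101  0.50813198 -0.25544839]
```

The carrier snapped home: x −0.1, y 0.2, yaw 0.1°, plate top 44.2 mm where 44.4 mm is expected. I'm retreating outward and up.

Call:
{"name": "move_arm", "arguments": {"commands": [[[0.3, 0, -0.05, 0, 0, 0], [0.8, 0, -0.12, 0, 0, 0], [1.3, 0, -0.2, 0, 0, 0], [1.5, 0, -1, 0, 0, 0], [1.5, 0, -2.5, 0, 0, 0], [1.5, 0, -3.5, 0, 0, 0], [1.5, 0, -3.5, 0, 0, 0], [1.5, 0, -3.5, 0, 0, 0]]]}}

```text
time: 18.35
position: [0.5777, 0.2918, 0.3428]
tool_rot: [0.733, 0.677, -0.052, 0.049]
ft_force: [0.1, 0.2, -0.2]
grip_width: 0.074
grip_force: 0.0
```

```bash
python3 car.py e; python3 - <<'E'
from rig import *
from h import *
c=dict(np.load("pics/top_e.npz"));w=cloud(c);o=cloud(dict(np.load("pics/top0.npz")))
print(get_obs()['joint_velocities'].round(3))
for k,(u,v) in dict(slip=(438,195),tin=(266,320),brush=(175,240),ham=(260,141)).items(): print(k,(w[v-1:v+2,u-1:u+2]-o[v-1:v+2,u-1:u+2]).reshape(-1,3).mean(0).round(3))
E
```

```text
[0.57774165 0.29182709 0.34277949] [149.2   1.  164. ] [ 0.1  0.2 -0.2]
top 2443 plate base-frame [-0.000e+00 -0.000e+00  1.300e+02  1.109e+02  1.000e-01] 0.0441 [-0.     0.001  0.044]
block [ 504.9 -269.1   63.4   27.    18.3] 385 0.0321
scene 949 plate base-frame [ -0.8  -2.2 132.3 113.9   0.9] 0.0441 [-0.008  0.026  0.045]
block [ 505.7 -269.6   68.7   27.    18.7] 114 0.0326
[-0.008  0.007  0.001 -0.003 -0.    -0.001]
slip [-0.  0.  0.]
tin [-0.  0. -0.]
brush [-0. -0.  0.]
ham [ 0.  0. -0.]
```

```bash
python3 -c "
from rig import *
print(hand_in())"
```

```text
the job is handed in; nothing more can be done
None
```

The rubbing block lies flat in its tray and the carrier is home with all three feet seated, about 0.1 mm and 0.1° from nominal by the top camera. The bystanders are unmoved, and the job was handed in at about 18 s; the hand-in call returned no verdict.

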